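# Push the filter tube home in the vacuum pump's inlet

## Robot

A 6-joint arm with a two-finger parallel gripper is mounted at the origin on a cart in front of the work surface, level with it; the furniture and walls round the work are solid. World frame = base frame: x ahead of the robot, y to its left, z up, the work surface at z = 0. Lengths are in m, angles in degrees, forces in N, time in s.
With the tool pointing down it reaches from about 0.25 to 0.725 m from the base axis. Payload 9.7 kg.
Tool frame: the origin (TCP) lies at the very end of the fingers, on their centre line; the grasp point (between the pads) lies 19 mm behind it; z points along the fingers, y is the line along which they close (so a half turn about z gives the same grasp; the last joint's range is limited). The gripper opens to 85 mm and grips with 20 to 120 N. Pads are 22 mm wide; open, the fingers measure 114 mm over their backs; the gripper's body (76 mm by 85 mm) begins 54 mm behind the grasp point. The pads swing forward as they close: fully open they stand 13 mm farther back than shut.
Start: joints at [65.718, 4.979, 10.078, 95.1, 0, 90], TCP at [0.226, 0.501, 0.231] pointing down, gripper open.
Joint ranges: [-179.16, 179.16], [-48.56, 103.87], [-65.8, 70.77], [-126.05, 130.52], [-82.76, 87.17], [-180, 180]. Speed limits (degrees/s): [127.2, 127.2, 147.25, 180, 180, 180].

## Interface

Orientations are given as [roll, pitch, yaw] about the fixed x, y, z axes, in that order (R = Rz(yaw) Ry(pitch) Rx(roll)).
In Python, from workcell import bot gives the robot as it stands.
- The arm moves only by the tool arm_command, never from a script. Its argument "series" is a list of rows, each a list of 4 numbers: the shift along the tool's x, y, z in m, then the turn about the tool's z in rad. A call has exactly 5 rows; each row is the pose to reach, as a shift and turn from the pose commanded when the call began, along the tool's axes at that moment; what a row does not reach only later rows make up. A row lasts 1/10 s, in which the tool goes at most 50 mm and 8.59 degrees, less where a joint would pass 70% of its speed; a pose out of reach is approached as far as the arm can. A call with a gripper value outside its range is refused whole. "hand" is the finger opening in m, from 0 to 0.0854, set as the call begins (left out, the last holds). The fingers move at their own pace and stop on an object; "grip_force" is the grip in N (left out, the last holds). Time passes only in rows, so rows that repeat a pose let the fingers close, or fill a call up. It gives the time, the measured TCP pose, the force, the opening and the grip force at its end, in the units of the state.
- bot.get_obs(): the state, without advancing time (a new reading comes with each control period).
- bot.camera(name): name is "scene" or "top" or "wrist"; returns a dict with "color" (384x512x3 uint8, blue, green, red), "camera_matrix" (3x3 intrinsics, pixels), "dist_coeffs" ([k1, k2, p1, p2, k3] as OpenCV has them; the pictures are not rectified), "xyz" and "orientation" of the camera in the world; the wrist camera has in their place "T_tool_cam" (4x4, takes a point from camera to tool coordinates, whose origin is the TCP and whose axes are the flange's). Camera axes: x right, y up, looking along -z (the intrinsics and any distortion apply to the point x, -y, -z); pixel columns grow to the right and rows downward; lengths in m; the calibration is good to about 2 mm. A picture is of the moment at which its call begins: read the wrist's pose just before it. There is no depth.
- bot.job_done(): hands the job in; it is judged then, once.
Trained networks look in the newest picture that a camera, given by its name, has taken for a name from the list of things; names that differ only in an ending like _2 or _b are one class to them, and where a whole thing is asked for, a point or a joint stands for the part that bears it (a point fixed in the world has none). Each returns a list of dicts, best first, with "confidence" (0 to 1); they miss things now and then, are a little off and sometimes report something else, mostly with a low value. They report only what shows in the picture. A call takes as long as a camera call.
- bot.find_in(camera, target): "location" ([column, row] in pixels, amid what is visible of it).
- bot.mark_of(camera, target): "location" ([column, row] in pixels: a listed point, or the origin of a listed thing).
The state is a dict: "time": time; "q": joint angles; "qd": joint speeds; "joint_efforts": joint torques, N m; "ee_pos": TCP position; "tcp_rot": TCP orientation; "wrist_force": force on the tool from outside, world axes, zero at the start; "torque": the same for the moment, N m; "opening": finger opening in m; "grasp_force": force on a finger pad.
Only numpy, scipy, OpenCV 4.12 (cv2) and the standard library are available. Lean on these libraries where they do the work, as an engineer would, in place of code of your own. Each camera call takes 0.05 s, during which the arm holds its last target. There are 200 camera calls.

## Task

Take the thinner of the two filter tubes out of its stand and push it, nose down, into the push-fit inlet of the small vacuum pump: past the grip of the seal and on until it has pushed the sprung valve disc inside down to its hard bottom, then let go. The seal resists before the tube is home, so do not stop there; but feel for the bottom and do not ram the tube onto it. Leave the thick tube and the other things on the bench where they are.

Things in the scene. Friction and masses are not known exactly. Their poses are not given: they have to be found in the camera images.
- tube_thin: The tube to fit: straight aluminium filter tube, 18 mm diameter, 110 mm long, about 90 g, upright in its stand. Origin at the centre of its lower end (the nose), z along the tube to its top. The nose tapers from 18 to 12 mm over the last 7 mm. Black cap, 21 mm diameter, over the top 8 mm, with a 6 mm nipple on it. Grip the bare barrel 60 to 100 mm above the nose.
- tube_thin_foot (a point): Centre of the lower end of the thin tube (same point as its origin).
- tube_thick: The other filter tube, 28 mm diameter, same length and look; does not fit the inlet. Stands upright in its own stand; leave it. Origin at the centre of its lower end.
- stand_thin: Fixed stand of the thin tube: black 56 mm square base 10 mm thick, with a round grey socket to 36 mm above the bench. The tube's lower end rests 10 mm above the bench, 26 mm deep in the socket with about 1 mm play all round. Origin under the centre, on the bench.
- stand_thick: Like stand_thin but wider, for the thick tube. The two stands may be found in each other's place. Origin under the centre, on the bench.
- inlet: The vacuum pump, fixed: grey box (80 x 110 mm, 57 mm high) and in front of it, on a 76 mm square dark base plate, the inlet: an upright round aluminium housing of 42 mm diameter with a black flared collar on top. Origin on the bench on the axis of the vertical inlet bore; x points to the box, whose centre is 78 mm from the axis.
- inlet_mouth (a point): Centre of the bore's mouth at the top of the collar, 58 mm above the bench. The bore is flared from 25 to 20 mm diameter over its upper 6 mm; below that it has 20 mm diameter (1 mm play all round the tube).
- inlet_seal (a point): Middle of the seal, on the bore axis 40 mm above the bench: four black sprung petals reaching into the bore (36 to 44 mm above the bench), 13.6 mm open at rest. Pushing the nose through them takes roughly 8 to 16 N, sliding on past them less, about 3 to 8 N; the seal then holds the tube when it is let go.
- stop: Valve deep in the bore, barely visible: black 18 mm flat disc which the nose must push down 4 mm, against a light spring (1 to 2.5 N), to a rigid bottom. Bottomed, the nose is 32 to 46 mm below the mouth; this differs every time and is not measured: feel for it. Origin on the bench on the bore axis. Press onto the bottom with 8 to 15 N beyond the sliding force, never over 25 N.
- flux_jar: Jar with screw cap, 31 mm diameter, 49 mm high, bystander. Origin under its centre.
- disc_tape: Roll of film tape lying flat, 52 mm diameter, 12 mm high, bystander. Origin under its centre.
- rosin_tin: Small round tin, 30 mm diameter, 25 mm high, bystander. Origin under its centre.

How it is judged:
By the outcome, as a careful person would: the job done as asked, in the order asked, and still so for the second after the job is handed in, with the robot touching nothing.
It also fails if it takes over 48 s, if anything falls off the work surface, if the arm or the gripper's body presses on something with over 40 N, if the wrist force passes 120 N, or if a joint passes its speed limit or range.

## Working session

There is one attempt and no reset: what is moved stays moved. The work goes in short steps, Python scripts to look and compute and a tool call to move; the robot and the scene stay as the last step left them, time stands still between calls to the robot, and variables do not carry over. Pictures are saved under pics/ and viewed, at most 11 in all, crops included, and the job is handed in when it is done.

Besides the shell and the picture viewer there is one more tool, called after "Request:" by a JSON object that holds its "fn" and its "kwargs", one argument or row to a line. arm_command: Moves the arm, as the interface text tells. Its arguments: {"type":"object","properties":{"series":{"type":"array"},"hand":{"type":"number"},"grip_force":{"type":"number"}},"required":["series"]}

```bash
mkdir -p pics; cat > h.py <<'E'
import numpy as np,cv2
from scipy.spatial.transform import Rotation as R
from workcell import bot
def pose():
    o=bot.get_obs(); T=np.eye(4); T[:3,:3]=R.from_euler('xyz',o['tcp_rot'],degrees=True).as_matrix(); T[:3,3]=o['ee_pos']; return T
def cam(n):
    T=pose(); c=bot.camera(n)
    if n=='wrist': M=T@np.array(c['T_tool_cam'])
    else:
        M=np.eye(4); o=np.array(c['orientation']); M[:3,:3]=R.from_euler('xyz',o,degrees=True).as_matrix() if o.size==3 else o; M[:3,3]=c['xyz']
    c['M']=M; return c
def ray(c,px):
    u=cv2.undistortPoints(np.array([[px]],float),np.array(c['camera_matrix']),np.array(c['dist_coeffs']))[0,0]
    d=c['M'][:3,:3]@np.array([u[0],-u[1],-1]); return c['M'][:3,3],d/np.linalg.norm(d)
def atz(c,px,z):
    p,d=ray(c,px); return p+d*(z-p[2])/d[2]
def tri(rs):
    A=np.zeros((3,3));b=np.zeros(3)
    for p,d in rs:
        P=np.eye(3)-np.outer(d,d);A+=P;b+=P@p
    x=np.linalg.solve(A,b); return x,[np.linalg.norm((np.eye(3)-np.outer(d,d))@(x-p)) for p,d in rs]
def proj(c,X):
    q=np.linalg.inv(c['M'])@np.append(X,1); q=np.array([[q[0],-q[1],-q[2]]])
    return cv2.projectPoints(q,np.zeros(3),np.zeros(3),np.array(c['camera_matrix']),np.array(c['dist_coeffs']))[0][0,0]
E
python3 - <<'E'
from h import *
o=bot.get_obs();print(o)
for n in ('scene','top'):
    c=cam(n);cv2.imwrite(f'pics/{n}0.png',c['color']);print(n,c['xyz'],c['orientation'])
    for t,z in (('tube_thin',.01),('tube_thick',.01),('stand_thin',0),('stand_thick',0),('inlet',0),('inlet_mouth',.058),('flux_jar',0),('disc_tape',0),('rosin_tin',0)):
        for r in bot.mark_of(n,t)[:2]: print(t,np.round(r['location'],1),round(r['confidence'],2),atz(c,r['location'],z).round(4))
        for r in bot.find_in(n,t)[:1]: print('   find',np.round(r['location'],1),round(r['confidence'],2))
E
```

```text
{'time': 0.0, 'q': array([6.57178150e+01, 5.01176882e+00, 1.00334453e+01, 9.50988303e+01,
       4.28498620e-04, 8.99992602e+01]), 'qd': array([-0.00849576, -0.03182213,  0.03008661, -0.03454917,  0.03164035,
        0.08010515]), 'joint_efforts': array([ 2.48256540e-03, -5.20385563e+01,  4.64808798e+01,  1.60274404e-02,
        1.62585047e-04,  3.78372150e-06]), 'ee_pos': array([0.2260808 , 0.50113405, 0.23056761]), 'tcp_rot': array([-1.79922846e+02, -4.29494414e-04,  1.55718554e+02]), 'wrist_force': array([ 0.31905003, -0.03779338,  0.40716345]), 'torque': array([-0.01332907, -0.0068433 , -0.03530149]), 'grasp_force': 0.0, 'opening': 0.08515165004828916}
scene [-0.11915418 -0.17967557  0.57933615] [ 53.75800996   0.1031024  -62.92768937]
tube_thin [348.6 252.2] 0.57 [ 0.4774 -0.1221  0.01  ]
   find [344.1 259.1] 0.52
tube_thick [242.4 225.3] 0.67 [0.451 0.133 0.01 ]
   find [244.  205.5] 0.57
   find [343.8 258.6] 0.94
stand_thick [242.8 231.1] 0.58 [0.4426 0.1276 0.    ]
   find [346.8 230. ] 0.67
inlet [214.6 206.4] 0.77 [0.4944 0.2396 0.    ]
   find [221.6 189.8] 0.63
inlet_mo
[... 517 characters left out ...]
5.  204.4] 0.57 [0.4431 0.1268 0.01  ]
   find [254.2 200.9] 0.56
stand_thin [334.1 199.5] 0.49 [ 0.4637 -0.1154  0.    ]
   find [331.2 201.6] 0.73
stand_thick [153.9 200.8] 0.49 [0.4484 0.436  0.    ]
stand_thick [251.3 205.4] 0.48 [0.4408 0.1379 0.    ]
   find [252.8 210.5] 0.72
inlet [214.7 183.2] 0.59 [0.5065 0.2511 0.    ]
   find [220.6 167.5] 0.62
inlet_mouth [213.4 181.7] 0.56 [0.5028 0.2509 0.058 ]
   find [221.9 167.3] 0.98
flux_jar [150.4 202. ] 0.7 [0.4444 0.4467 0.    ]
flux_jar [291.8 191.5] 0.63 [0.4858 0.0151 0.    ]
   find [149.8 199.9] 0.4
disc_tape [343.7 168.8] 0.59 [ 0.5599 -0.1458  0.    ]
   find [348.5 167.7] 0.56
rosin_tin [293.8 194.5] 0.56 [0.4767 0.0089 0.    ]
```

View pics/scene0.png

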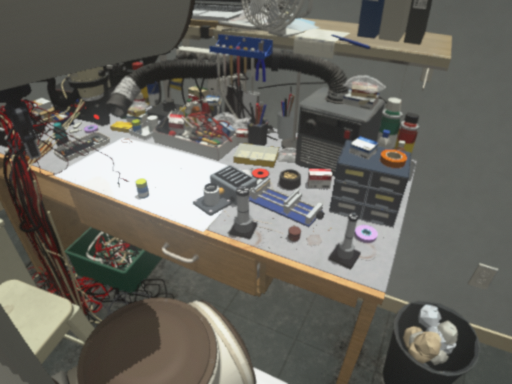

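View pics/top0.png

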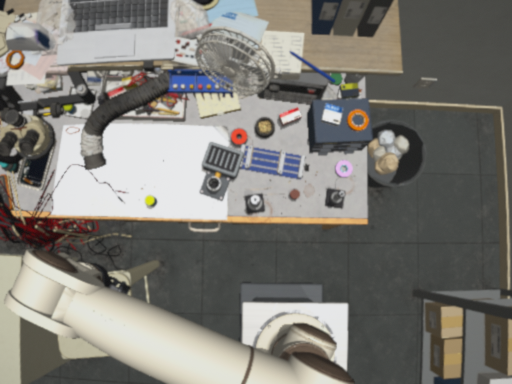

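The scene view shows the thick tube in the stand at (243,215), the thin tube at (347,240), and the inlet at (212,195) in front of its box. The top view agrees: thick (255,203), thin (334,198), inlet (214,182). I'll check where the wrist camera sits before moving.

```bash
python3 - <<'E'
from h import *
c=cam('wrist');print(np.round(c['T_tool_cam'],3),np.round(c['camera_matrix'],0))
T=pose()
for X in ([.498,.25,.23],[.468,-.115,.23]): print(T[:3,:3].T@(np.array(X)-T[:3,3]))
E
```

```text
[[ 0.     0.965  0.26   0.065]
 [ 1.     0.    -0.     0.   ]
 [-0.     0.26  -0.965 -0.142]
 [ 0.     0.     0.     1.   ]] [[346.   0. 250.]
 [  0. 346. 193.]
 [  0.   0.   1.]]
[-0.35111698 -0.1173151   0.00129091]
[-0.47388106 -0.4623571   0.0013062 ]
```

Request:
{"fn": "arm_command", "kwargs": {
  "series": [
    [-0.045,-0.015,0,0],
    [-0.09,-0.03,0,0],
    [-0.135,-0.045,0,0],
    [-0.18,-0.06,0,0],
    [-0.225,-0.075,0,0]
  ]
}}

```text
time: 2.45
ee_pos: [0.4015, 0.339, 0.2315]
tcp_rot: [180.0, 0.0, 155.7]
wrist_force: [-0.2, 0.2, -0.6]
opening: 0.0851
grasp_force: 0.0
```

Request:
{"fn": "arm_command", "kwargs": {
  "series": [
    [-0.045,-0.015,0,0],
    [-0.09,-0.03,0,0],
    [-0.12,-0.04,0,0],
    [-0.126,-0.042,0,0],
    [-0.126,-0.042,0,0]
  ]
}}

```text
time: 2.95
ee_pos: [0.4985, 0.2497, 0.231]
tcp_rot: [-180.0, -0.0, 155.6]
wrist_force: [-0.2, 1.3, -0.0]
opening: 0.0851
grasp_force: 0.0
```

```bash
python3 - <<'E'
from h import *
o=bot.get_obs();print(o['time'],o['ee_pos'],o['tcp_rot'],o['q'],o['wrist_force'])
c=cam('wrist');cv2.imwrite('pics/w1.png',c['color'])
for t,z in (('inlet_mouth',.058),('inlet',0),('inlet_seal',.04),('tube_thick',.01)):
    for r in bot.mark_of('wrist',t)[:2]: print(t,np.round(r['location'],1),round(r['confidence'],2),atz(c,r['location'],z).round(4))
    for r in bot.find_in('wrist',t)[:1]: print('  find',np.round(r['location'],1))
E
```

```text
2.95 [0.49848927 0.24966936 0.23100227] [-1.79982404e+02 -2.40980277e-02  1.55605395e+02] [2.66001800e+01 6.04928736e+00 1.12012886e+01 9.51808420e+01
 7.65153115e-03 5.09947789e+01] [-0.17721858  1.25712312 -0.00440801]
inlet_mouth [253.1 170.9] 0.81 [0.4991 0.2526 0.058 ]
  find [260.  215.6]
inlet [ 48.8 231.1] 0.73 [0.4774 0.0062 0.    ]
inlet [250.9 160.6] 0.71 [0.4986 0.2507 0.    ]
  find [256.1 216. ]
inlet_seal [250.4 166.2] 0.6 [0.4971 0.2507 0.04  ]
  find [254.4 216.4]
tube_thick [127.8 167. ] 0.74 [0.4493 0.1293 0.01  ]
  find [ 95.1 184.4]
```

View pics/w1.png

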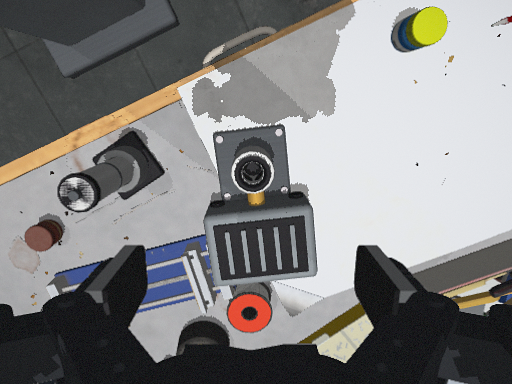

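The picture shows the inlet mouth as a bright ring at (252,172), the box below it, the thick tube's top at (80,190) leaning outward by perspective, and the tin at (42,236). Next I go over the thin tube.

Request:
{"fn": "arm_command", "kwargs": {
  "series": [
    [-0.015,-0.043,0,0],
    [-0.03,-0.086,0,0],
    [-0.045,-0.129,0,0],
    [-0.06,-0.172,0,0],
    [-0.075,-0.215,0,0]
  ]
}}

```text
time: 3.9
ee_pos: [0.4774, 0.0222, 0.2315]
tcp_rot: [180.0, 0.0, 155.8]
wrist_force: [1.8, 0.5, 0.2]
opening: 0.0855
grasp_force: 0.0
```

Request:
{"fn": "arm_command", "kwargs": {
  "series": [
    [-0.015,-0.043,0,0],
    [-0.03,-0.086,0,0],
    [-0.045,-0.125,0,0],
    [-0.048,-0.13,0,0],
    [-0.048,-0.13,0,0]
  ]
}}

```text
time: 4.4
ee_pos: [0.4681, -0.1156, 0.2312]
tcp_rot: [180.0, -0.0, 155.6]
wrist_force: [0.5, 0.8, 0.5]
opening: 0.0852
grasp_force: 0.0
```

```bash
python3 - <<'E'
from h import *
o=bot.get_obs();print(o['time'],o['ee_pos'],o['tcp_rot'],o['q'],o['wrist_force'])
c=cam('wrist');cv2.imwrite('pics/w2.png',c['color'])
for t,z in (('tube_thin',.01),('tube_thin_foot',.01),('stand_thin',0),('tube_thick',.01)):
    for r in bot.mark_of('wrist',t)[:2]: print(t,np.round(r['location'],1),round(r['confidence'],2),atz(c,r['location'],z).round(4))
    for r in bot.find_in('wrist',t)[:1]: print('  find',np.round(r['location'],1))
a=cv2.imread('pics/w1.png')[130:210,205:305];b=c['color'][60:260,150:350]
cv2.imwrite('pics/c12.png',np.hstack([cv2.resize(a,(500,400),interpolation=2),cv2.resize(b,(300,300)).repeat(1,0) if 0 else cv2.copyMakeBorder(cv2.resize(b,(300,300),interpolation=2),0,100,0,0,0)]))
E
```

```text
4.4 [ 0.46812639 -0.11555252  0.23123854] [ 1.79992257e+02 -4.95580213e-03  1.55580558e+02] [-1.38707716e+01 -4.28755866e+00  7.60987601e-01  9.50520009e+01
  8.51891484e-03  1.05486705e+01] [0.48989261 0.80841511 0.53547527]
tube_thin [251.1 165.9] 0.95 [ 0.4721 -0.116   0.01  ]
  find [250.9 185.2]
tube_thin_foot [253.7 162.9] 0.64 [ 0.4702 -0.1121  0.01  ]
  find [253.6 182.3]
stand_thin [249.2 161.5] 0.67 [ 0.4685 -0.1166  0.    ]
stand_thin [248.6 166. ] 0.48 [ 0.4727 -0.1193  0.    ]
  find [251.7 154.5]
tube_thick [251.1 160.4] 0.69 [ 0.4667 -0.1135  0.01  ]
tube_thick [470.6  42.7] 0.68 [0.4499 0.1271 0.01  ]
  find [496.2  36.1]
```

View pics/w2.png

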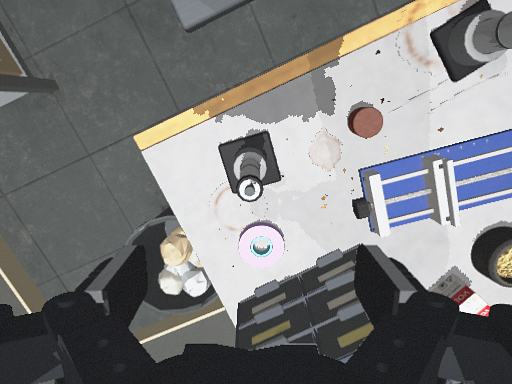

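View pics/c12.png

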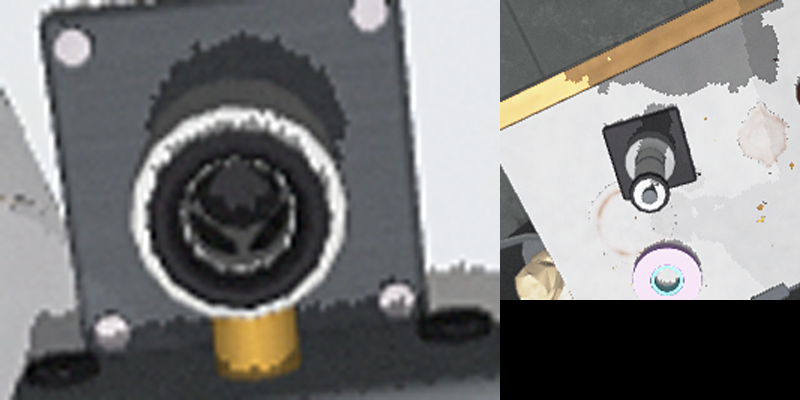

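The thin tube's white cap ring is at (249,190) in its black stand, and its size (about 27 px) fits the 21 mm cap. The crop puts the inlet mouth's centre at about (252.5,172). The drawers lie below, beyond row 250.

```bash
python3 - <<'E'
from h import *
c=cam('wrist')
g=cv2.cvtColor(c['color'],6)[165:215,220:280];g=cv2.resize(g,None,fx=6,fy=6,interpolation=2)
h=cv2.HoughCircles(g,3,1,60,param1=120,param2=25,minRadius=55,maxRadius=110)
print((h[0]/6+[220,165,0]).round(1)[:3])
T=c['M']@np.linalg.inv(c['T_tool_cam'])
for q,z in (((249.3,189.7),.12),((251.,166),.01),((300,280),.15)):
    X=atz(c,q,z);print(q,X.round(4),'tool',(T[:3,:3].T@(X-T[:3,3])).round(4))
d=dict(c);M=np.eye(4);M[:3,:3]=R.from_euler('xyz',[-179.982404,-.0240980,155.605395],degrees=True).as_matrix();M[:3,3]=[.49848927,.24966936,.23100227];d['M']=M@np.array(c['T_tool_cam'])
print('mouth',atz(d,(252.5,172.1),.058))
E
```

```text
[[247.8 188.9  13.6]]
(249.3, 189.7) [ 0.4694 -0.1149  0.12  ] tool [-0.0013 -0.0004  0.1113]
(251.0, 166) [ 0.4724 -0.1146  0.01  ] tool [-0.0039  0.0011  0.2213]
(300, 280) [ 0.5381 -0.106   0.15  ] tool [-0.0603  0.0359  0.0813]
mouth [0.49985704 0.25161564 0.058     ]
```

```bash
python3 - <<'E'
from h import *
s=cam('scene');t=cam('top');w=cam('wrist')
for q in ((333,208),(394,223)): print('base',atz(s,q,0).round(3))
print('top corners (scene,top)',tri([ray(s,(337,161)),ray(t,(310,152))]),tri([ray(s,(404,178)),ray(t,(370,148))]))
print(tri([ray(s,(404,178)),ray(w,(238,300))]),tri([ray(s,(337,161)),ray(w,(362,245))]))
cv2.imwrite('pics/dr.png',np.hstack([cv2.resize(s['color'][130:270,290:430],(400,400)),cv2.resize(t['color'][80:220,250:390],(400,400))]))
E
```

```text
base [ 0.63  -0.042  0.   ]
base [ 0.641 -0.199  0.   ]
top corners (scene,top) (array([ 0.57922506, -0.0310783 ,  0.16687246]), [np.float64(0.011439730337948751), np.float64(0.011439730337948718)]) (array([ 0.5925987 , -0.19023709,  0.16189224]), [np.float64(0.00013372141464766853), np.float64(0.0001337214146476098)])
(array([ 0.52259624, -0.16700229,  0.19029197]), [np.float64(0.024927955505427972), np.float64(0.024927955505427923)]) (array([ 0.49066039, -0.06345677,  0.2227947 ]), [np.float64(0.0035007665366276427), np.float64(0.0035007665366276353)])
```

View pics/dr.png

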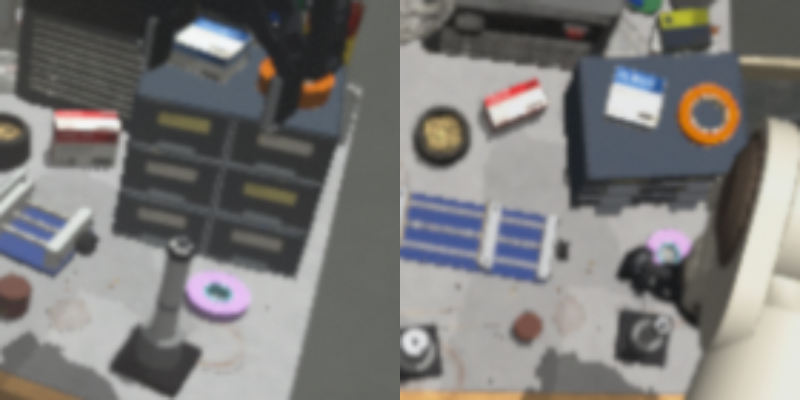

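The drawer block's front stands at about x=0.63 and its top at about 0.16 m, so the gripper clears it by several centimetres. I'll descend and grip.

Request:
{"fn": "arm_command", "kwargs": {
  "series": [
    [-0.001,0,0.04,0],
    [-0.0015,0,0.08,0],
    [-0.0015,0,0.12,0],
    [-0.0015,0,0.15,0],
    [-0.0015,0,0.16,0]
  ]
}}

```text
time: 5.55
ee_pos: [0.4679, -0.1149, 0.0681]
tcp_rot: [-180.0, -0.3, 155.7]
wrist_force: [0.5, 0.2, -0.2]
opening: 0.0853
grasp_force: 0.0
```

Request:
{"fn": "arm_command", "kwargs": {
  "series": [
    [0,0,0,0],
    [0,0,0,0],
    [0,0,0,0],
    [0,0,0,0],
    [0,0,0,0]
  ],
  "hand": 0.012,
  "grip_force": 60
}}

```text
time: 6.05
ee_pos: [0.4701, -0.1159, 0.0725]
tcp_rot: [-179.9, 0.1, 155.7]
wrist_force: [-2.3, -3.1, 5.5]
opening: 0.0169
grasp_force: 58.1
```

Request:
{"fn": "arm_command", "kwargs": {
  "series": [
    [0,0,0,0],
    [0,0,0,0],
    [0,0,0,0],
    [0,0,0,0],
    [0,0,0,0]
  ]
}}

```text
time: 6.55
ee_pos: [0.47, -0.116, 0.0725]
tcp_rot: [-179.9, 0.1, 155.7]
wrist_force: [-1.7, -2.5, 5.3]
opening: 0.0168
grasp_force: 58.2
```

Request:
{"fn": "arm_command", "kwargs": {
  "series": [
    [0,0,-0.01,0],
    [0,0,-0.04,0],
    [0,0,-0.08,0],
    [0,0,-0.12,0],
    [0,0,-0.15,0]
  ]
}}

```text
time: 7.05
ee_pos: [0.4697, -0.1151, 0.2245]
tcp_rot: [179.9, 0.1, 155.7]
wrist_force: [0.0, 0.5, -1.4]
opening: 0.0169
grasp_force: 58.9
```

```bash
python3 - <<'E'
from h import *
o=bot.get_obs();print(o['time'],o['ee_pos'],o['wrist_force'],o['opening'],o['grasp_force'])
T=pose();print(T[:3,:3].T@(np.array([.4999,.2516,.22])-T[:3,3]))
s=cam('scene');w=cam('wrist');rs=[]
for n,c in (('scene',s),('wrist',w)):
    for r in bot.mark_of(n,'tube_thin_foot')[:1]: rs.append(ray(c,r['location']));print(n,r)
if len(rs)==2:
    X,e=tri(rs);print(X,e,(T[:3,:3].T@(X-T[:3,3])).round(4))
p=T[:3,3]; print(proj(s,p+[0,0,-.0625]))
cv2.imwrite('pics/lift.png',np.hstack([cv2.resize(s['color'][130:250,280:400],(400,400)),cv2.resize(w['color'][100:384,120:400],(400,400))]))
E
```

```text
7.05 [ 0.46974181 -0.11514046  0.22454437] [ 0.01860102  0.52369054 -1.37015415] 0.016864186298389792 58.88987749814987
[0.12328844 0.34670947 0.00460816]
scene {'location': [355.7, 201.4], 'confidence': 0.82}
wrist {'location': [252.3, 205.1], 'confidence': 0.69}
[ 0.47414579 -0.11420266  0.15267092] [np.float64(0.0008650693153400801), np.float64(0.0008650693153401145)] [-0.0035  0.0026  0.0719]
[356.9190741  198.95266093]
```

View pics/lift.png

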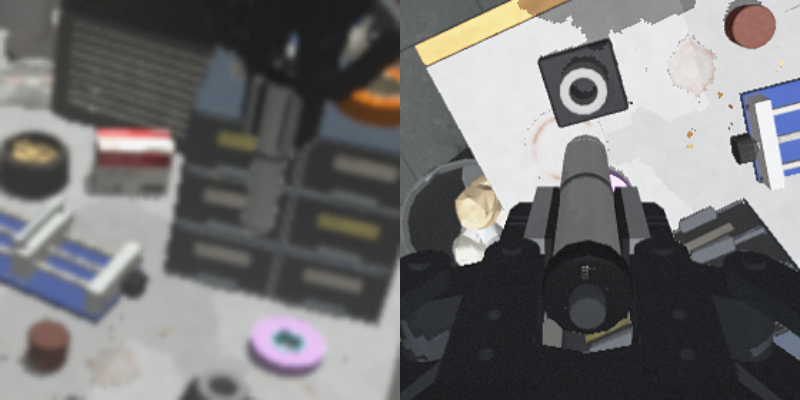

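The thin tube is in the grip, with its nose at about (248,197) in the wrist frame and the empty stand socket at (246,164). I'll overlay the ideal upright nose to check tilt and offset while travelling to the inlet.

Request:
{"fn": "arm_command", "kwargs": {
  "series": [
    [0.015,0.043,0,0],
    [0.03,0.086,0,0],
    [0.045,0.129,0,0],
    [0.06,0.172,0,0],
    [0.075,0.215,0,0]
  ]
}}

```text
time: 7.75
ee_pos: [0.4888, 0.1132, 0.2199]
tcp_rot: [-179.9, -0.1, 155.7]
wrist_force: [1.2, -1.2, -0.2]
opening: 0.017
grasp_force: 59.0
```

Request:
{"fn": "arm_command", "kwargs": {
  "series": [
    [0.015,0.043,0,0],
    [0.03,0.086,0,0],
    [0.045,0.125,0.02,0],
    [0.049,0.131,0.05,0],
    [0.049,0.131,0.06,0]
  ]
}}

```text
time: 8.25
ee_pos: [0.4968, 0.2518, 0.1565]
tcp_rot: [-179.7, -0.3, 155.9]
wrist_force: [-0.6, -1.1, -1.8]
opening: 0.0165
grasp_force: 59.1
```

```bash
python3 - <<'E'
from h import *
w=cam('wrist');T=w['M']@np.linalg.inv(w['T_tool_cam']);print(bot.get_obs()['time'],T[:3,3],bot.get_obs()['wrist_force'])
for t,z in (('inlet_mouth',.058),('inlet',0)):
    for r in bot.mark_of('wrist',t)[:1]: print(t,r['location'],r['confidence'],atz(w,r['location'],z).round(4))
for r in bot.mark_of('wrist','tube_thin_foot')[:1]:
    X=atz(w,r['location'],T[2,3]-.0625);print(r,(T[:3,:3].T@(X-T[:3,3])).round(4))
im=w['color'].copy();k=5;r0,c0=130,190;im=cv2.resize(im[r0:r0+110,c0:c0+130],None,fx=k,fy=k,interpolation=2)
def circ(C,rad,f,col):
    P=[((proj(w,f(C+[rad*np.cos(a),rad*np.sin(a),0]))-[c0,r0]+.5)*k) for a in np.linspace(0,6.28,60)]
    cv2.polylines(im,[np.int32(P)],True,col,1)
tl=lambda p:T[:3,:3]@p+T[:3,3]
circ(np.array([0,0,.0625]),.006,tl,(0,0,255));circ(np.array([0,0,.0555]),.009,tl,(0,255,255))
M=np.array([.4999,.2516,.058])
circ(M,.0125,lambda p:p,(0,255,0));circ(M,.021,lambda p:p,(255,255,0))
cv2.imwrite('pics/ov.png',im)
E
```

```text
8.3 [0.49678532 0.25179785 0.15652393] [-0.2754091  -0.02237024 -2.99469297]
inlet_mouth [255.0, 198.0] 0.77 [0.5015 0.2532 0.058 ]
inlet [254.1, 178.3] 0.72 [0.4998 0.2536 0.    ]
{'location': [251.1, 207.6], 'confidence': 0.6} [-0.      0.0009  0.0625]
```

View pics/ov.png

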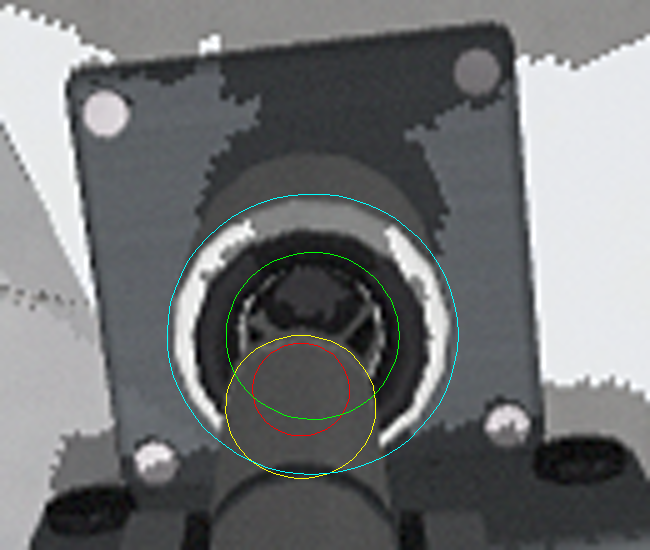

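Overlay: the held nose matches the upright prediction (circles centred near (300,400)), and the mouth's rings centre on (312,336), as predicted. Now to settle and read the pose.

Request:
{"fn": "arm_command", "kwargs": {
  "series": [
    [0,0,0.015,0],
    [0,0,0.015,0],
    [0,0,0.015,0],
    [0,0,0.015,0],
    [0,0,0.015,0]
  ]
}}

```text
time: 8.95
ee_pos: [0.4991, 0.251, 0.1468]
tcp_rot: [180.0, 0.0, 155.7]
wrist_force: [0.2, -0.6, -0.8]
opening: 0.0166
grasp_force: 59.1
```

```bash
python3 - <<'E'
from h import *
w=cam('wrist');o=bot.get_obs();T=w['M']@np.linalg.inv(w['T_tool_cam']);print(o['time'],T[:3,3],o['wrist_force'],o['q'])
print((T[:3,:3].T@(np.array([.5,.252,.1205])-T[:3,3])).round(4))
im=w['color'].copy();k=5;r0,c0=130,190;im=cv2.resize(im[r0:r0+110,c0:c0+130],None,fx=k,fy=k,interpolation=2)
def circ(C,rad,f,col):
    P=[((proj(w,f(C+[rad*np.cos(a),rad*np.sin(a),0]))-[c0,r0]+.5)*k) for a in np.linspace(0,6.28,60)]
    cv2.polylines(im,[np.int32(P)],True,col,1)
tl=lambda p:T[:3,:3]@p+T[:3,3]
circ(np.array([0,0,.0625]),.006,tl,(0,0,255));circ(np.array([0,0,.0555]),.009,tl,(0,255,255))
M=np.array([.5,.252,.058])
circ(M,.0125,lambda p:p,(0,255,0));circ(M,.018,lambda p:p,(255,255,0))
cv2.imwrite('pics/ov2.png',im)
E
```

```text
9.0 [0.49907806 0.25104171 0.14675681] [ 0.05410887  0.73269693 -0.87566835] [2.67099904e+01 5.23579855e+00 9.96011156e-01 8.57256881e+01
 9.87587957e-04 5.09947756e+01]
[-0.0004  0.0012  0.0263]
```

View pics/ov2.png

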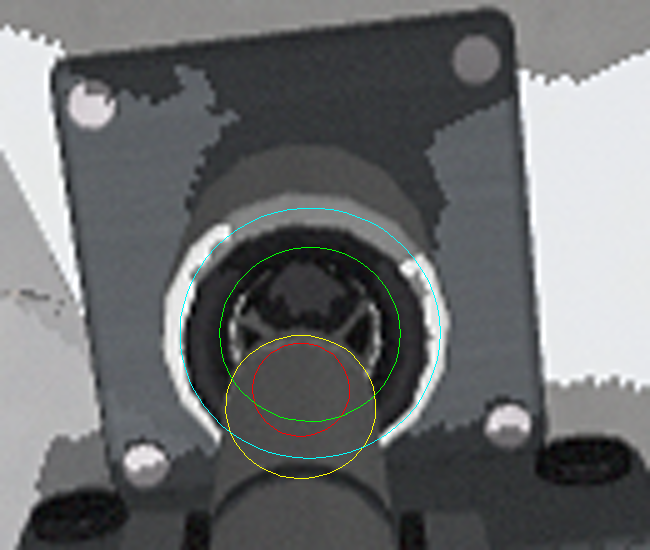

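The mouth centres on (306,335), 0.5 mm left of the prediction, so only a small correction is needed. I'll enter the flare.

Request:
{"fn": "arm_command", "kwargs": {
  "series": [
    [-0.0005,0.0005,0.008,0],
    [-0.0005,0.0005,0.016,0],
    [-0.0005,0.0005,0.024,0],
    [-0.0005,0.0005,0.029,0],
    [-0.0005,0.0005,0.032,0]
  ]
}}

```text
time: 9.5
ee_pos: [0.4992, 0.2512, 0.1133]
tcp_rot: [-180.0, -0.0, 155.7]
wrist_force: [-0.1, -0.6, -1.3]
opening: 0.0168
grasp_force: 59.1
```

Request:
{"fn": "arm_command", "kwargs": {
  "series": [
    [0,0,0.001,0],
    [0,0,0.002,0],
    [0,0,0.003,0],
    [0,0,0.004,0],
    [0,0,0.004,0]
  ]
}}

```text
time: 10.0
ee_pos: [0.4997, 0.2514, 0.1104]
tcp_rot: [180.0, 0.0, 155.7]
wrist_force: [0.4, 0.1, -0.6]
opening: 0.0173
grasp_force: 59.1
```

Request:
{"fn": "arm_command", "kwargs": {
  "series": [
    [0,0,0.001,0],
    [0,0,0.002,0],
    [0,0,0.003,0],
    [0,0,0.004,0],
    [0,0,0.004,0]
  ]
}}

```text
time: 10.5
ee_pos: [0.5002, 0.2512, 0.1065]
tcp_rot: [180.0, 0.1, 155.7]
wrist_force: [5.1, -2.3, 1.9]
opening: 0.0167
grasp_force: 59.2
```

Request:
{"fn": "arm_command", "kwargs": {
  "series": [
    [0,0,0.001,0],
    [0,0,0.002,0],
    [0,0,0.003,0],
    [0,0,0.004,0],
    [0,0,0.004,0]
  ]
}}

```text
time: 11.0
ee_pos: [0.5005, 0.2511, 0.1027]
tcp_rot: [180.0, 0.1, 155.7]
wrist_force: [6.2, -3.2, 2.8]
opening: 0.0168
grasp_force: 59.3
```

The side force pushes along tool −x, so I shift that way and continue.

Request:
{"fn": "arm_command", "kwargs": {
  "series": [
    [-0.0015,0,0,0],
    [-0.0018,0,0.001,0],
    [-0.0018,0,0.002,0],
    [-0.0018,0,0.003,0],
    [-0.0018,0,0.003,0]
  ]
}}

```text
time: 11.5
ee_pos: [0.5014, 0.2507, 0.0994]
tcp_rot: [180.0, 0.0, 155.7]
wrist_force: [3.4, -0.6, 3.5]
opening: 0.0168
grasp_force: 59.4
```

Request:
{"fn": "arm_command", "kwargs": {
  "series": [
    [0,0,0.001,0],
    [0,0,0.002,0],
    [0,0,0.003,0],
    [0,0,0.003,0],
    [0,0,0.003,0]
  ]
}}

```text
time: 12.0
ee_pos: [0.501, 0.2505, 0.096]
tcp_rot: [-180.0, -0.0, 155.7]
wrist_force: [1.6, -0.6, 0.4]
opening: 0.0168
grasp_force: 59.2
```

Request:
{"fn": "arm_command", "kwargs": {
  "series": [
    [0,0,0.001,0],
    [0,0,0.002,0],
    [0,0,0.003,0],
    [0,0,0.003,0],
    [0,0,0.003,0]
  ]
}}

```text
time: 12.5
ee_pos: [0.5011, 0.2507, 0.0933]
tcp_rot: [180.0, -0.0, 155.7]
wrist_force: [0.6, -0.1, 2.6]
opening: 0.0167
grasp_force: 59.4
```

```bash
python3 - <<'E'
from h import *
w=cam('wrist');s=cam('scene');o=bot.get_obs();print(o['time'],o['ee_pos'],o['wrist_force'],o['torque'])
a=cv2.resize(w['color'][130:280,160:340],(480,400),interpolation=2)
b=cv2.resize(s['color'][130:230,180:260],(320,400),interpolation=2)
cv2.imwrite('pics/in.png',np.hstack([a,b]))
E
```

```text
12.6 [0.50111678 0.25064822 0.0933014 ] [1.34587013 1.27866725 3.5376234 ] [ 0.15935238 -0.44727536 -0.03633489]
```

View pics/in.png

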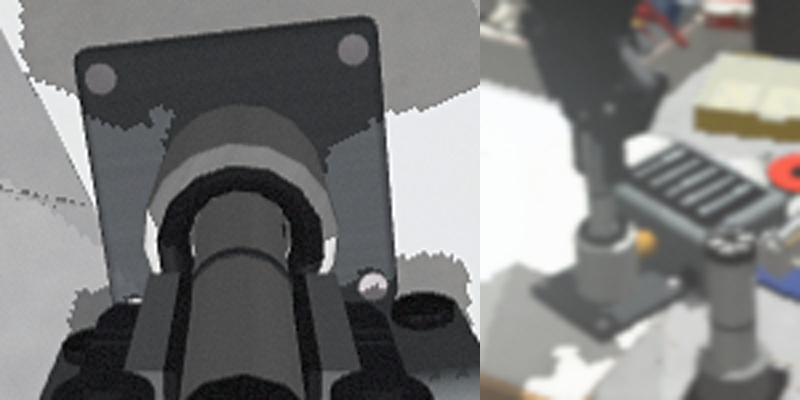

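The tube is inside the collar (wrist crop, mouth around (240,215)), centred and straight, and force is now rising. I'll continue in small steps.

Request:
{"fn": "arm_command", "kwargs": {
  "series": [
    [0,0,0.001,0],
    [0,0,0.002,0],
    [0,0,0.003,0],
    [0,0,0.003,0],
    [0,0,0.003,0]
  ]
}}

```text
time: 13.1
ee_pos: [0.5011, 0.2506, 0.0902]
tcp_rot: [-180.0, -0.0, 155.7]
wrist_force: [1.5, 1.3, 2.2]
opening: 0.0167
grasp_force: 59.4
```

Request:
{"fn": "arm_command", "kwargs": {
  "series": [
    [0,0,0.001,0],
    [0,0,0.002,0],
    [0,0,0.002,0],
    [0,0,0.002,0],
    [0,0,0.002,0]
  ]
}}

```text
time: 13.6
ee_pos: [0.501, 0.2505, 0.0878]
tcp_rot: [-180.0, -0.0, 155.7]
wrist_force: [1.9, 0.3, -1.2]
opening: 0.0167
grasp_force: 59.1
```

Request:
{"fn": "arm_command", "kwargs": {
  "series": [
    [0,0,0.0005,0],
    [0,0,0.001,0],
    [0,0,0.0015,0],
    [0,0,0.002,0],
    [0,0,0.0025,0]
  ]
}}

```text
time: 14.1
ee_pos: [0.5012, 0.2505, 0.086]
tcp_rot: [180.0, 0.0, 155.7]
wrist_force: [1.3, -0.3, 5.6]
opening: 0.0165
grasp_force: 59.4
```

Request:
{"fn": "arm_command", "kwargs": {
  "series": [
    [0,0,0.0005,0],
    [0,0,0.001,0],
    [0,0,0.0015,0],
    [0,0,0.002,0],
    [0,0,0.0025,0]
  ]
}}

```text
time: 14.6
ee_pos: [0.5012, 0.2506, 0.0834]
tcp_rot: [180.0, 0.0, 155.7]
wrist_force: [0.5, -1.0, 3.2]
opening: 0.0167
grasp_force: 59.6
```

Force shows while moving (3–6 N, sliding), and it relaxes when holding. On in 2 mm calls, still moving at the end.

Request:
{"fn": "arm_command", "kwargs": {
  "series": [
    [0,0,0.0004,0],
    [0,0,0.0008,0],
    [0,0,0.0012,0],
    [0,0,0.0016,0],
    [0,0,0.002,0]
  ]
}}

```text
time: 15.1
ee_pos: [0.5014, 0.2506, 0.0827]
tcp_rot: [179.9, 0.1, 155.7]
wrist_force: [-1.7, -1.8, 16.4]
opening: 0.0168
grasp_force: 60.7
```

Request:
{"fn": "arm_command", "kwargs": {
  "series": [
    [0,0,0.0004,0],
    [0,0,0.0008,0],
    [0,0,0.0012,0],
    [0,0,0.0016,0],
    [0,0,0.002,0]
  ]
}}

```text
time: 15.6
ee_pos: [0.5017, 0.2507, 0.0824]
tcp_rot: [179.9, 0.1, 155.7]
wrist_force: [-6.4, -4.6, 28.8]
opening: 0.0167
grasp_force: 62.3
```

It stopped rigidly (16 then 29 N with no travel), so this is the bottom. I'll unload straight away.

Request:
{"fn": "arm_command", "kwargs": {
  "series": [
    [0,0,-0.002,0],
    [0,0,-0.003,0],
    [0,0,-0.003,0],
    [0,0,-0.003,0],
    [0,0,-0.003,0]
  ]
}}

```text
time: 16.1
ee_pos: [0.5013, 0.2506, 0.0829]
tcp_rot: [180.0, 0.0, 155.7]
wrist_force: [-0.1, -1.1, 10.0]
opening: 0.0168
grasp_force: 59.8
```

Request:
{"fn": "arm_command", "kwargs": {
  "series": [
    [0,0,0,0],
    [0,0,0,0],
    [0,0,0,0],
    [0,0,0,0],
    [0,0,0,0]
  ],
  "hand": 0.06
}}

```text
time: 16.6
ee_pos: [0.501, 0.2505, 0.082]
tcp_rot: [-180.0, -0.0, 155.7]
wrist_force: [-0.2, -0.2, -0.9]
opening: 0.06
grasp_force: 0.0
```

Request:
{"fn": "arm_command", "kwargs": {
  "series": [
    [0,0,-0.02,0],
    [0,0,-0.05,0],
    [0,0,-0.09,0],
    [0,0,-0.13,0],
    [0,0,-0.15,0]
  ]
}}

```text
time: 17.1
ee_pos: [0.5017, 0.2508, 0.236]
tcp_rot: [179.8, 0.1, 155.7]
wrist_force: [0.2, 0.9, 0.6]
opening: 0.0602
grasp_force: 0.0
```

```bash
python3 - <<'E'
from h import *
w=cam('wrist');s=cam('scene');o=bot.get_obs();print(o['time'],o['ee_pos'],o['wrist_force'])
# expected tube-top px for nose z .0204 (bottomed)
for z in (.0204,.0244): print(z,proj(w,[.5012,.2506,z+.11]),proj(s,[.5012,.2506,z+.11]))
a=cv2.resize(w['color'][60:285,110:380],(480,400),interpolation=2)
b=cv2.resize(s['color'][130:230,180:260],(320,400),interpolation=2)
cv2.imwrite('pics/end.png',np.hstack([a,b]))
E
```

```text
17.2 [0.50213346 0.25105544 0.23577031] [-0.12527074  0.40436653 -0.29558402]
0.0204 [248.83914375 189.14154773] [209.06095566 161.82463246]
0.0244 [248.8329716  190.53221529] [208.95017181 160.42094046]
```

View pics/end.png

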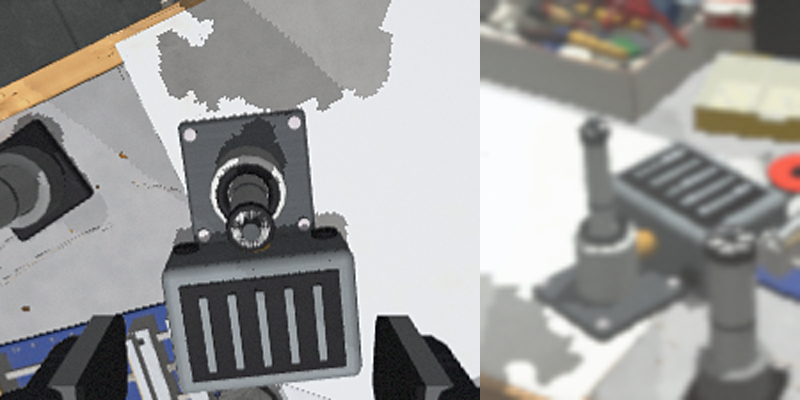

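The tube stands upright in the inlet, with its top at about (251,188) in the wrist picture where (249,189) is expected for bottomed. The thick tube is in its stand, and the gripper is clear.

```bash
python3 -c "
from workcell import bot
print(bot.job_done())"
```

```text
the job is handed in; nothing more can be done
None
```

The thin tube is pushed through the seal to the rigid bottom in the pump inlet and released, and the job is handed in at about 17 s; the last press peaked at 28.8 N at the wrist, an estimated 23–26 N on the bottom after sliding force, so it may have passed the 25 N limit.

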